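# Mirror the bench tools for a left-handed jeweller

### The arm

A 7-joint arm with a two-finger parallel gripper is mounted at the origin on a cart in front of the work surface, level with it; the furniture and walls round the work are solid. World frame = base frame: x ahead of the robot, y to its left, z up, the work surface at z = 0. Lengths are in m, angles in degrees, forces in N, time in s.
With the tool pointing down it reaches from about 0.425 to 0.875 m from the base axis. Payload 4.7 kg.
Tool frame: the origin (TCP) lies midway between the tips of the shut fingers; the grasp point (between the pads) lies 19 mm behind it; z points along the fingers, y is the line along which they close (so a half turn about z gives the same grasp; the last joint's range is limited). The gripper opens to 87 mm and grips with 3 to 60 N. Pads are 19 mm wide; open, the fingers measure 117 mm over their backs; the gripper's body (75 mm by 190 mm) begins 51 mm behind the grasp point.
Start: joints at [71.167, 18.392, -4.016, 83.108, 1.295, 78.541, -3.26], TCP at [0.218, -0.612, 0.223] pointing down, gripper open.
Joint ranges: [-163.93, 163.93], [-17.29, 119.83], [-79.2, 71.16], [3.27, 140.29], [-89.18, 269.18], [5.43, 117.66], [-154.24, 154.24]. Speed limits (degrees/s): [147.25, 147.25, 180, 180, 180, 180, 180].

### API

Orientations are given as [roll, pitch, yaw] about the fixed x, y, z axes, in that order (R = Rz(yaw) Ry(pitch) Rx(roll)).
In Python, from cell import env gives the robot as it stands. The module is installed in compiled form; this text tells all that it offers.
- The arm moves only by the tool step_arm, never from a script. Its argument "rows" is a list of rows, each an object with "angular": the turn, a rotation vector about the tool's x, y, z in units of pi rad (1.0 is pi rad), a list of three; "slide": the shift along the tool's x, y, z in units of 500 mm (1.0 is 500 mm), a list of three; "jaw": the opening, from 0 (shut) to 1 (fully open). A call has 1 to 10 rows; each row shifts and turns the commanded pose from where the row before left it, along the tool's axes as they then stand; what a row does not reach is not made up. A row lasts 1/8 s, in which the tool goes at most 62.5 mm and 10.7 degrees, less where a joint would pass 70% of its speed; a pose out of reach is approached as far as the arm can. A call with a number of a shift or a turn outside -1 to 1 is refused whole. A call with a gripper value outside its range is refused whole. The fingers move at their own pace and stop on an object; "newtons" is the grip in N (left out, the last holds). Time passes only in rows, so rows that do not move let the fingers close. It gives the time, the measured TCP pose, the force, the opening and the grip force at its end, in the units of the state.
- env.get_obs(): the state, without advancing time (a new reading comes with each control period).
- env.read_camera(name): name is "scene" or "top" or "wrist"; returns the picture (420x560x3 uint8, red, green, blue); there is no depth.
- env.camera_info(name): a dict with "fx", "fy", "cx", "cy" (pixels), "R" (3x3) and "t" (3): a world point X has camera coordinates R X + t. Camera axes: x right, y down, z forward; pixel columns grow to the right and rows downward; lengths in m; the calibration is good to about 2 mm. A picture is of the moment at which its call begins: read the wrist's pose just before it. camera_info takes no time and is no camera call; for the wrist camera it gives the pose at the moment of the call.
- env.sign_off(): hands the job in; it is judged then, once.
The state is a dict: "time_s": time; "qpos": joint angles; "joint_velocities": joint speeds; "effort": joint torques, N m; "tool_pos": TCP position; "tool_rot": TCP orientation; "force": force on the tool from outside, world axes, zero at the start; "wrist_torque": the same for the moment, N m; "grip_width": finger opening in m; "grasp_force": force on a finger pad.
Only numpy, scipy, OpenCV 4.12 (cv2) and the standard library are available. Lean on these libraries where they do the work, as an engineer would, in place of code of your own. Each camera call takes 0.05 s, during which the arm holds its last target. There are 200 camera calls.

### The job

Move the four tools from the wooden stand to the empty grey rack for a left-handed colleague, in reverse order: the leftmost tool on the stand goes to the rightmost place of the rack, and so on, so that the row is mirrored. Lay each tool in its pair of notches, along the notches and with the middle of its grip halfway between the two bars.

Things in the scene. Friction and masses are not known exactly. Their poses are not given: they have to be found in the camera images.
- marker_mid (a point): White marker pen with a black cap, round, 12 mm thick, 126 mm long. The point is the middle of the pen, on its axis, 6 mm above its underside. Grip here from above, fingers closing along its x. Lying in a notch of the rack its point is 38 mm above the rack's underside.
- handpiece_mid (a point): Thick black flex-shaft handpiece with a steel nose (to its +y), 25 mm wide and high, 136 mm long along y. The point is the middle of the black grip (47 mm either way along y), 21 mm behind the middle of the whole tool, 12.5 mm above the underside. Grip here from above, fingers closing along its x. In a notch of the rack it is 47 mm above the rack's underside.
- clamp_mid (a point): Wooden ring clamp, two jaws with a steel band, 31 mm wide, 20 mm high, 142 mm long. The point is near the middle of the jaws (solid 62 mm either way along y), 10 mm above its underside. Grip here from above, fingers closing along its x. Lying in a notch its point is 44 mm above the rack's underside.
- tweezers_mid (a point): Slim steel tweezers, 14 mm wide in the middle and tapering to both ends, 9 mm high, 126 mm long. The point is the middle, 4.5 mm above the underside. Grip here from above, fingers closing along its x. Lying in a notch its point is 37 mm above the rack's underside.
- rest_marker: Fixed pale wooden rest on the stand, on which the marker pen lies at the start: two saddles 55 mm wide (y), 12 mm thick, centred at x = -35 and +35 mm (58 mm free between), each with a shallow V notch 44 mm wide, 5.5 mm deep; a strip 10 mm wide, 4 mm high joins them. Origin: centre of its underside, 22 mm below the notch's lowest line; axes as the stand's.
- rest_handpiece: Fixed pale wooden rest on the stand, on which the black handpiece lies at the start: two saddles 55 mm wide (y), 12 mm thick, centred at x = -35 and +35 mm (58 mm free between), each with a shallow V notch 44 mm wide, 5.5 mm deep; a strip 10 mm wide, 4 mm high joins them. Origin: centre of its underside, 22 mm below the notch's lowest line; axes as the stand's.
- rest_clamp: Fixed pale wooden rest on the stand, on which the wooden ring clamp lies at the start: two saddles 55 mm wide (y), 12 mm thick, centred at x = -35 and +35 mm (58 mm free between), each with a shallow V notch 44 mm wide, 5.5 mm deep; a strip 10 mm wide, 4 mm high joins them. Origin: centre of its underside, 22 mm below the notch's lowest line; axes as the stand's.
- rest_tweezers: Fixed pale wooden rest on the stand, on which the steel tweezers lies at the start: two saddles 55 mm wide (y), 12 mm thick, centred at x = -35 and +35 mm (58 mm free between), each with a shallow V notch 44 mm wide, 5.5 mm deep; a strip 10 mm wide, 4 mm high joins them. Origin: centre of its underside, 22 mm below the notch's lowest line; axes as the stand's.
- stand: Fixed dark wooden board, 110 (x) by 240 (y) by 10 mm, that carries the four rests in a row at y = +87, +29, -29 and -87 mm; which is where differs. Origin: centre of its underside, on the bench. +y is to the robot's left; turned by less than 0.2 rad; stands left or right of the rack. A lamp hangs 0.33 m above the bench at its back right (x over 0.52, y under -0.18 m).
- rack: Empty rack, fixed to the bench: grey metal plate 110 (x) by 240 (y) by 4 mm, two grey bars along y, 12 mm thick, 37.5 mm high, at x = -35 and +35 mm (58 mm free between). Four places at y = +87, +29, -29, -87 mm, each a pair of V notches 44 mm wide, lowest line along x 32 mm above the underside. Origin: centre of the underside. +y is to the robot's left; turned under 0.2 rad.
There are look-alikes about, which are no part of the job. Leave any pink look-alike of the part that bears handpiece_mid alone.

How it is judged:
By the outcome, as a careful person would: the job done as asked, in the order asked, and still so for the second after the job is handed in, with the robot touching nothing.
It also fails if it takes over 104 s, if anything falls off the work surface, if the arm or the gripper's body presses on something with over 40 N, if the wrist force passes 120 N, or if a joint passes its speed limit or range.

## Working session

There is one attempt and no reset: what is moved stays moved. The work goes in short steps, Python scripts to look and compute and a tool call to move; the robot and the scene stay as the last step left them, time stands still between calls to the robot, and variables do not carry over. Pictures are saved under pics/ and viewed, at most 16 in all, crops included, and the job is handed in when it is done.

Besides the shell and the picture viewer there is one more tool, called by a JSON object that holds its "op" and its "data". step_arm: Moves the arm, as the interface text tells. Shifts and turns lie within -1 to 1; 1 stands for 500 mm of shift or pi rad of turn. Its arguments: {"type":"object","properties":{"rows":{"type":"array"},"newtons":{"type":"number"}},"required":["rows"]}

```bash
mkdir -p pics
python3 - <<'E'
from cell import env
import cv2
o=env.get_obs();print(o)
for n in("scene","top"):
    i=env.camera_info(n);print(n,i)
    cv2.imwrite(f"pics/{n}0.png",cv2.cvtColor(env.read_camera(n),cv2.COLOR_RGB2BGR))
E
```

```text
{'time_s': 0.0, 'qpos': array([71.1656633 , 18.43851824, -4.01550897, 83.17601152,  1.29557253,
       78.54054916, -3.26055896]), 'joint_velocities': array([-0.00682163,  0.02925092, -0.13737751,  0.13245277, -0.051016  ,
        0.00603133,  0.09889119]), 'effort': array([ 3.92807960e-04, -4.91283131e+01, -4.03490318e-01, -3.12524986e+01,
       -6.37465599e-02,  4.38113941e-02,  1.58076718e-04]), 'tool_pos': array([ 0.21825375, -0.61166607,  0.22145793]), 'tool_rot': array([-1.79890198e+02,  6.38364773e-03,  1.96436509e+01]), 'force': array([ 0.02604982, -0.40029071, -0.043666  ]), 'wrist_torque': array([-0.00312088,  0.04426968, -0.01338825]), 'grasp_force': 0.0, 'grip_width': 0.08723921536953468}
scene {'fx': 397.098378597806, 'fy': 397.098378597806, 'cx': 274.21167721744405, 'cy': 207.34154204822696, 'R': array([[-0.60810055, -0.79368803,  0.01652374],
       [-0.58050172,  0.43037279, -0.69122863],
       [ 0.54150852, -0.42992857, -0.7224472 ]]), 't': array([0.35003369, 0.32143177, 0.75848258])}
top {'fx': 434.4447927263606, 'fy': 434.4447927263606, 'cx': 283.70194241002633, 'cy': 213.198085743533, 'R': array([[-0.02135297, -0.99967166, -0.01416411],
       [-0.98733383,  0.023313  , -0.15693444],
       [ 0.15721312,  0.01063369, -0.98750745]]), 't': array([0.0487433 , 0.51395904, 1.05943873])}
```

View pics/scene0.png

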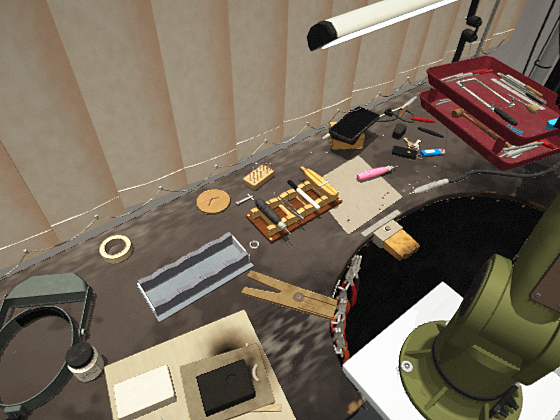

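View pics/top0.png

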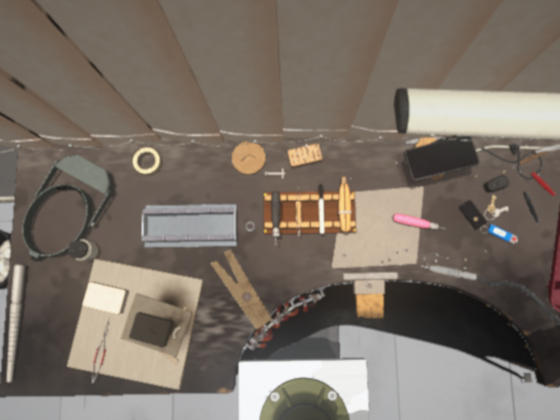

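The top view shows the stand at (310,213) with the handpiece at (277,213), tweezers at (299,213), pen at (322,210) and clamp at (345,205). The rack is at (190,226). Look-alikes are the pink handpiece at (413,221), the grey scribe at (450,271), the tweezers at (98,350), the dark pen at (531,206) and the wooden peg at (240,290). I'll check the choice with close crops.

Run:
```python
import cv2,numpy as np
a=cv2.imread("pics/top0.png");
c=cv2.resize(a[165:265,130:370],None,fx=3.3,fy=3.3,interpolation=cv2.INTER_CUBIC)
b=cv2.imread("pics/scene0.png");
d=cv2.resize(b[155:325,130:350],None,fx=3,fy=3,interpolation=cv2.INTER_CUBIC)
cv2.imwrite("pics/topc.png",c);cv2.imwrite("pics/scenec.png",d)
```

```text
(no output)
```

View pics/topc.png

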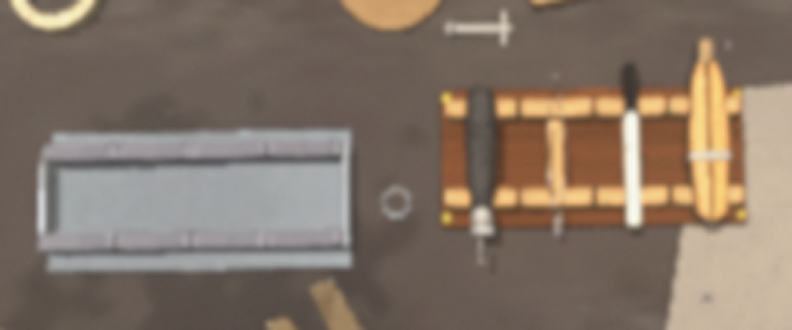

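View pics/scenec.png

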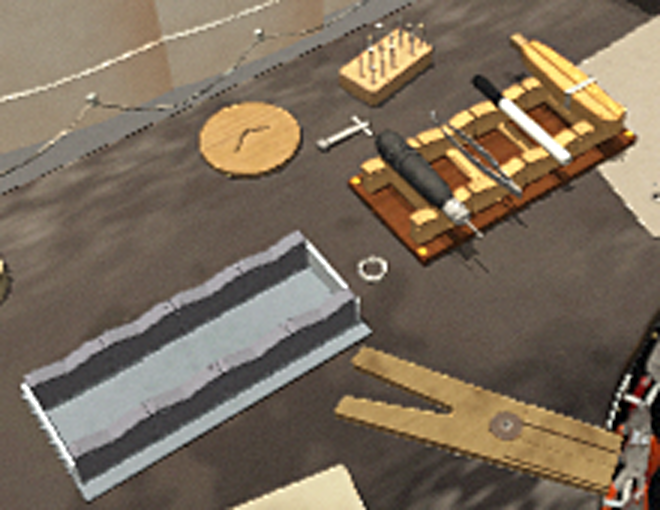

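Left to right on the stand: black handpiece with its nose towards the robot, tweezers, pen with its cap at the back, and clamp. All four lie in the rests. The two crops agree, and the pink look-alike is away from the stand. Next I'll fit the stand and rack poses from the corners.

```bash
cat > h.py <<'E'
from cell import env
import numpy as np,cv2
from scipy.optimize import least_squares
def proj(n,X,ci=None):
    i=ci or env.camera_info(n);c=np.atleast_2d(X)@i["R"].T+i["t"]
    return np.c_[i["fx"]*c[:,0]/c[:,2]+i["cx"],i["fy"]*c[:,1]/c[:,2]+i["cy"]]
def ray(n,p,z,ci=None):
    i=ci or env.camera_info(n);d=i["R"].T@np.array([(p[0]-i["cx"])/i["fx"],(p[1]-i["cy"])/i["fy"],1]);o=-i["R"].T@i["t"]
    return o+d*(z-o[2])/d[2]
def T(p,L):
    c,s=np.cos(p[2]),np.sin(p[2]);L=np.atleast_2d(L)
    return np.c_[p[0]+c*L[:,0]-s*L[:,1],p[1]+s*L[:,0]+c*L[:,1],L[:,2]]
def fit(obs,x0):
    f=lambda p:np.concatenate([(proj(n,T(p,L),ci)-px).ravel() for n,L,px,ci in obs])
    r=least_squares(f,x0,loss="soft_l1");return r.x,f(r.x).reshape(-1,2)
E
cat > m1.py <<'E'
from h import *
tp=lambda a:np.array(a)/3.3+[130,165]
sc=lambda a:np.array(a)/3+[130,155]
z=.010;S=lambda a,b,z:[a*.055,b*.12,z]
ps,r=fit([("top",[S(1,1,z),S(1,-1,z),S(-1,-1,z),S(-1,1,z)],tp([(442,91),(742,88),(746,226),(443,228)]),None),
 ("scene",[S(1,1,z),S(-1,1,z),S(-1,-1,z)],sc([(349,182),(425,263),(636,137)]),None)],[.6,-.1,0]);print(ps,r.round(1).tolist())
z=.004
pr,r=fit([("top",[S(-1,1,z),S(-1,-1,z),S(1,-1,z)],tp([(48,270),(352,268),(352,130)]),None),
 ("scene",[S(-1,1,z),S(-1,-1,z)],sc([(88,500),(371,328)]),None)],[.6,.2,0]);print(pr,r.round(1).tolist())
for n,u,h in(("hp",(277,213),.047),("tw",(299,213),.037),("mk",(322,210),.038),("cl",(344.7,207),.044)):print(n,ray("top",u,h))
E
python3 m1.py
```

```text
[ 0.51926792 -0.02889825 -0.01103967] [[-0.9, 0.1], [-0.2, -0.1], [0.1, -0.2], [-1.0, 0.3], [0.1, -0.8], [0.2, -0.8], [1.7, -0.0]]
[ 0.49455809  0.28164951 -0.0099667 ] [[-0.4, 0.1], [-0.3, -0.5], [-0.1, -0.4], [0.2, -0.3], [1.1, 0.6]]
hp [0.5148621  0.05398639 0.047     ]
tw [ 0.51514216 -0.0016516   0.037     ]
mk [ 0.52131639 -0.06020062  0.038     ]
cl [ 0.52664902 -0.1172633   0.044     ]
```

{"op": "step_arm", "data": {"rows": [{"angular": [0, 0, 0.0546], "slide": [0, 0, 0], "jaw": 1}, {"angular": [0, 0, 0.0546], "slide": [0, 0, 0], "jaw": 1}, {"angular": [0, 0, 0], "slide": [0.033, -0.08, 0], "jaw": 1}, {"angular": [0, 0, 0], "slide": [0.033, -0.08, 0], "jaw": 1}, {"angular": [0, 0, 0], "slide": [0.033, -0.08, 0], "jaw": 1}, {"angular": [0, 0, 0], "slide": [0.033, -0.08, 0], "jaw": 1}, {"angular": [0, 0, 0], "slide": [0.033, -0.08, 0], "jaw": 1}, {"angular": [0, 0, 0], "slide": [0.033, -0.08, 0], "jaw": 1}, {"angular": [0, 0, 0], "slide": [0.033, -0.08, 0], "jaw": 1}, {"angular": [0, 0, 0], "slide": [0.033, -0.08, 0], "jaw": 1}]}}

```text
time_s: 1.35
tool_pos: [0.3507, -0.2907, 0.2222]
tool_rot: [-180.0, 0.0, -0.0]
force: [-0.5, -1.1, 0.1]
grip_width: 0.0871
grasp_force: 0.0
```

{"op": "step_arm", "data": {"rows": [{"angular": [0, 0, 0], "slide": [0.036, -0.08, 0], "jaw": 1}, {"angular": [0, 0, 0], "slide": [0.036, -0.08, 0], "jaw": 1}, {"angular": [0, 0, 0], "slide": [0.036, -0.08, 0], "jaw": 1}, {"angular": [0, 0, 0], "slide": [0.036, -0.08, 0], "jaw": 1}, {"angular": [0, 0, 0], "slide": [0.036, -0.08, 0], "jaw": 1}, {"angular": [0, 0, 0], "slide": [0.036, -0.08, 0], "jaw": 1}, {"angular": [0, 0, 0], "slide": [0, 0, 0], "jaw": 1}, {"angular": [0, 0, 0], "slide": [0, 0, 0], "jaw": 1}]}}

```text
time_s: 2.35
tool_pos: [0.4581, -0.053, 0.2222]
tool_rot: [180.0, 0.1, -0.0]
force: [-0.0, -0.0, -0.9]
grip_width: 0.0871
grasp_force: 0.0
```

Run:
```python
from h import *
i=env.camera_info("wrist");im=env.read_camera("wrist");print(env.get_obs()["tool_pos"],i,-i["R"].T@i["t"])
np.save("w1.npy",i,allow_pickle=True)
cv2.imwrite("pics/w1.png",cv2.cvtColor(im,cv2.COLOR_RGB2BGR))
```

```text
[ 0.45802371 -0.05352221  0.22220246] {'fx': 305.10784196959054, 'fy': 305.10784196959054, 'cx': 275.25076770030233, 'cy': 208.09508209607182, 'R': array([[-6.03906371e-05, -9.99999879e-01, -4.88817356e-04],
       [-9.55416525e-01, -8.66306632e-05,  2.95261336e-01],
       [-2.95261342e-01,  4.84855200e-04, -9.55416404e-01]]), 't': array([-0.05286397,  0.40184784,  0.52728657])} [ 0.53961622 -0.0530848   0.38510227]
```

View pics/w1.png

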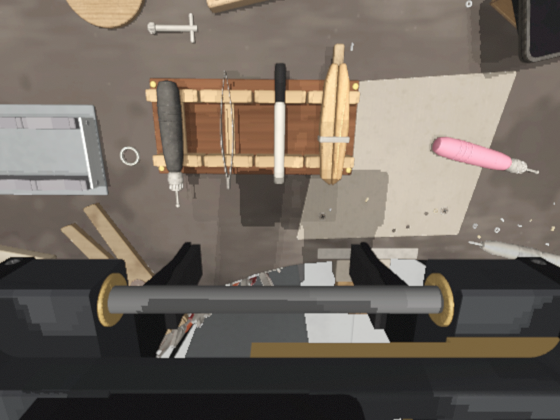

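The wrist view shows four tools: the handpiece grip from (168,83) to (174,172), the tweezers from (227,73) to (228,187), the pen from (280,65) to (279,183) and the clamp from (340,45) to (331,183). The pink look-alike is at (475,153). I'll compute their positions.

```bash
cat > m2.py <<'E'
from h import *
ci=np.load("w1.npy",allow_pickle=True).item()
z=.01;S=lambda a,b:[a*.055,b*.12,z]
print(fit([("w",[S(1,1),S(1,-1),S(-1,-1),S(-1,1)],[(149,79),(357,81),(353,176),(153,175)],ci)],[.52,-.03,0]))
for n,a,b,h in(("hp",(168,82),(174,172),.047),("tw",(227,73),(228,187),.037),("mk",(280.5,65),(279,183),.038),("cl",(340,45),(331,183),.044)):
    A,B=ray("w",a,h,ci),ray("w",b,h,ci);d=A-B
    print(n,((A+B)/2).round(4),np.linalg.norm(d).round(3),np.degrees(np.arctan2(d[1],d[0])).round(1))
E
python3 m2.py
python3 - <<'E'
import cv2
a=cv2.imread("pics/w1.png")[40:215,140:370]
cv2.imwrite("pics/w1c.png",cv2.resize(a,None,fx=3.4,fy=3.4,interpolation=cv2.INTER_CUBIC))
E
```

```text
(array([ 0.52131846, -0.02709146, -0.00750627]), array([[-1.46428871,  0.24265997],
       [ 1.24521819, -0.07507058],
       [-2.50094428,  0.11428966],
       [ 4.79848958, -0.3199899 ]]))
hp [0.5241 0.0589 0.047 ] 0.094 -1.8
tw [5.192e-01 1.000e-04 3.700e-02] 0.123 -2.1
mk [ 0.5255 -0.0578  0.038 ] 0.125 -0.5
cl [ 0.5349 -0.1172  0.044 ] 0.141 -0.6
```

View pics/w1c.png

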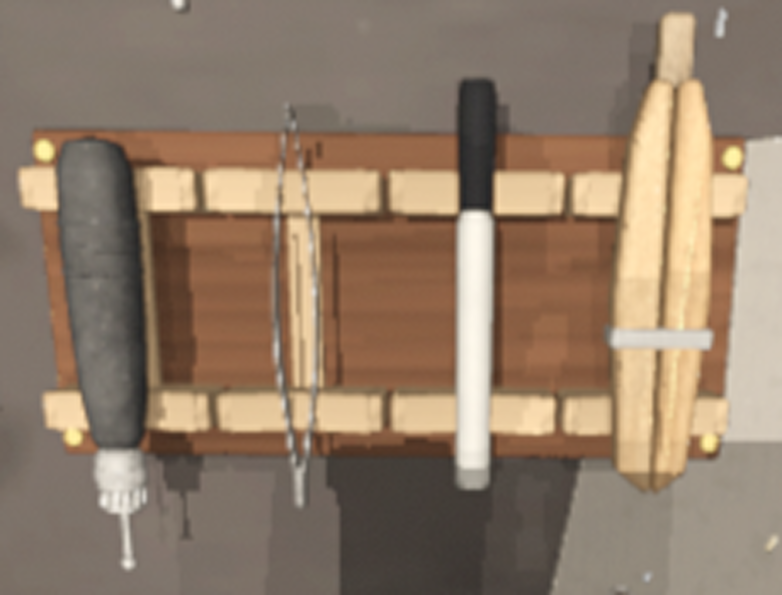

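Run:
```python
from h import *
ci=np.load("w1.npy",allow_pickle=True).item()
S=lambda a,b:[a*.055,b*.12,.01]
print(fit([("w",[S(1,1),S(1,-1),S(-1,-1),S(-1,1)],[(149.7,77.6),(360,80.6),(350.9,174.7),(159.1,173.8)],ci)],[.52,-.03,0]))
q=lambda x,y:(x/3.4+140,y/3.4+40)
for n,p,h in(("hpA",(93,138),.047),("hpB",(121,448),.047),("twA",(289,105),.037),("twB",(300,505),.037),("mkA",(477,78),.038),("mkB",(473,488),.038),("clA",(674,82),.044),("clB",(652,490),.044),("tail",(679,12),.044)):print(n,ray("w",q(*p),h,ci).round(4))
for p in((395,138),(395,90),(560,137)):print("lamp",ray("top",p,.33).round(3))
```

```text
(array([ 0.52244041, -0.0288799 , -0.01120359]), array([[-0.57915749,  0.15688987],
       [ 0.03795058, -0.31563925],
       [ 0.90817697,  0.87570143],
       [-0.1669377 , -0.36520092]]))
hpA [0.5722 0.0579 0.047 ]
hpB [0.4777 0.0586 0.047 ]
twA [ 5.826e-01 -2.000e-04  3.700e-02]
twB [0.456  0.0021 0.037 ]
mkA [ 0.5901 -0.0582  0.038 ]
mkB [ 0.4622 -0.0574  0.038 ]
clA [ 0.5881 -0.1172  0.044 ]
clB [ 0.4629 -0.1175  0.044 ]
tail [ 0.6069 -0.1176  0.044 ]
lamp [ 0.609 -0.181  0.33 ]
lamp [ 0.706 -0.187  0.33 ]
lamp [ 0.603 -0.492  0.33 ]
```

{"op": "step_arm", "data": {"rows": [{"angular": [0, 0, 0.0035], "slide": [0.0443, 0.0425, 0], "jaw": 0.57}, {"angular": [0, 0, 0], "slide": [0.0443, 0.0425, 0], "jaw": 0.57}, {"angular": [0, 0, 0], "slide": [0.0443, 0.0425, 0.04], "jaw": 0.57}, {"angular": [0, 0, 0], "slide": [0, 0, 0.1], "jaw": 0.57}, {"angular": [0, 0, 0], "slide": [0, 0, 0.1], "jaw": 0.57}, {"angular": [0, 0, 0], "slide": [0, 0, 0], "jaw": 0.57}]}}

```text
time_s: 3.15
tool_pos: [0.5205, -0.1175, 0.0988]
tool_rot: [-179.9, 0.5, -0.8]
force: [-0.1, -1.1, -0.1]
grip_width: 0.0505
grasp_force: 0.0
```

Run:
```python
from h import *
i=env.camera_info("wrist");im=env.read_camera("wrist");o=env.get_obs();print(o["tool_pos"],o["tool_rot"])
cv2.imwrite("pics/w2.png",cv2.cvtColor(im,cv2.COLOR_RGB2BGR))
```

```text
[ 0.52306801 -0.11753425  0.10165151] [-179.95895806    0.19354386   -0.75058134]
```

View pics/w2.png

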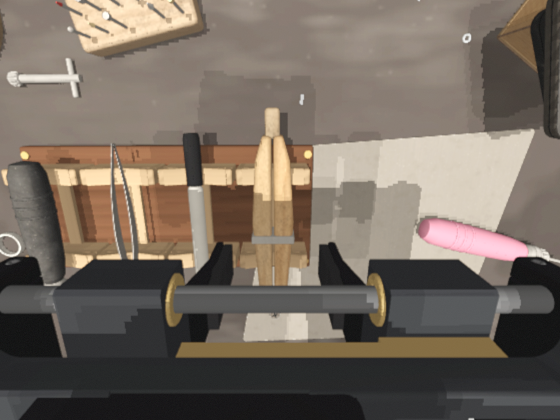

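The fingers straddle the clamp evenly at (272,230), clear of the pen. I'll descend and close.

{"op": "step_arm", "data": {"rows": [{"angular": [0, 0, 0], "slide": [0.003, 0, 0.06], "jaw": 0.57}, {"angular": [0, 0, 0], "slide": [0, 0, 0.06], "jaw": 0.57}, {"angular": [0, 0, 0], "slide": [0, 0, 0.031], "jaw": 0.57}, {"angular": [0, 0, 0], "slide": [0, 0, 0], "jaw": 0.57}, {"angular": [0, 0, 0], "slide": [0, 0, 0], "jaw": 0.2}, {"angular": [0, 0, 0], "slide": [0, 0, 0], "jaw": 0.2}, {"angular": [0, 0, 0], "slide": [0, 0, 0], "jaw": 0.2}], "newtons": 25}}

```text
time_s: 4.08
tool_pos: [0.5267, -0.1166, 0.0279]
tool_rot: [180.0, -0.1, -0.6]
force: [-0.4, 0.0, 2.9]
grip_width: 0.0296
grasp_force: 25.0
```

{"op": "step_arm", "data": {"rows": [{"angular": [0, 0, 0], "slide": [0, 0, -0.05], "jaw": 0.2}, {"angular": [0, 0, 0], "slide": [0, 0, -0.09], "jaw": 0.2}, {"angular": [0, 0, 0], "slide": [0, 0, -0.09], "jaw": 0.2}, {"angular": [0, 0, 0], "slide": [-0.005, -0.08, -0.03], "jaw": 0.2}, {"angular": [0, 0, 0], "slide": [-0.005, -0.08, -0.03], "jaw": 0.2}, {"angular": [0, 0, 0], "slide": [-0.005, -0.08, -0.02], "jaw": 0.2}, {"angular": [0, 0, 0], "slide": [-0.005, -0.08, 0], "jaw": 0.2}, {"angular": [0, 0, 0], "slide": [-0.005, -0.08, 0], "jaw": 0.2}, {"angular": [0, 0, 0], "slide": [-0.005, -0.08, 0], "jaw": 0.2}, {"angular": [0, 0, 0], "slide": [-0.005, -0.06, 0], "jaw": 0.2}]}}

```text
time_s: 5.32
tool_pos: [0.511, 0.1556, 0.1822]
tool_rot: [-180.0, -0.0, -0.5]
force: [0.0, -0.6, -0.9]
grip_width: 0.0291
grasp_force: 25.0
```

{"op": "step_arm", "data": {"rows": [{"angular": [0, 0, 0], "slide": [-0.005, -0.08, 0], "jaw": 0.2}, {"angular": [0, 0, 0], "slide": [-0.005, -0.04, 0], "jaw": 0.2}, {"angular": [0, 0, 0], "slide": [0, 0, 0], "jaw": 0.2}, {"angular": [0, 0, 0], "slide": [0, 0, 0], "jaw": 0.2}]}}

```text
time_s: 5.82
tool_pos: [0.5076, 0.2122, 0.1818]
tool_rot: [179.9, 0.0, -0.7]
force: [0.3, -0.9, -1.1]
grip_width: 0.0293
grasp_force: 25.0
```

Run:
```python
from h import *
i=env.camera_info("wrist");im=env.read_camera("wrist");o=env.get_obs();print(o["tool_pos"],o["tool_rot"])
np.save("w3.npy",i,allow_pickle=True)
cv2.imwrite("pics/w3.png",cv2.resize(cv2.cvtColor(im,cv2.COLOR_RGB2BGR)[:300],None,fx=1.4,fy=1.4,interpolation=cv2.INTER_CUBIC))
```

```text
[0.50769484 0.21192261 0.18184541] [ 1.79929821e+02  4.70629385e-03 -7.66323829e-01]
```

View pics/w3.png

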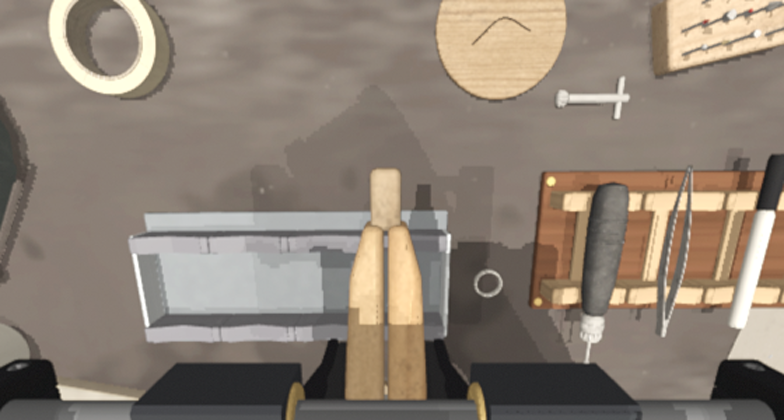

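The rack plate's back corners are at (145,213) and (448,211) in this 1.4× crop. The back bar's top ends are at (131,236) and (450,231). The clamp is held straight. I'll refine the rack fit.

Run:
```python
from h import *
ci=np.load("w3.npy",allow_pickle=True).item()
S=lambda a,b,z:[a*.055,b*.12,z]
tp=lambda a:np.array(a)/3.3+[130,165]
sc=lambda a:np.array(a)/3+[130,155]
W=("w",[S(1,1,.004),S(1,-1,.004),[.041,.12,.0375],[.041,-.12,.0375]],np.array([(145,213),(448,211),(131,236),(450,231)])/1.4,ci)
z=.004
To=("top",[S(-1,1,z),S(-1,-1,z),S(1,-1,z)],tp([(48,270),(352,268),(352,130)]),None);Sc=("scene",[S(-1,1,z),S(-1,-1,z)],sc([(88,500),(371,328)]),None)
for o in([W],[W,To,Sc]):
    p,r=fit(o,[.5,.28,0]);print(p,r.round(1).tolist())
print((proj("w",T(p,[[.041,.058,.0375],[.041,0,.0375],[.041,.12,.0375],[.041,-.12,.0375],[-.041,.12,.0375],[-.041,-.12,.0375]]),ci)*1.4).round())
print(T(p,[[0,y,0] for y in(.087,.029,-.029,-.087)]).round(4))
# clamp jaw ends in held pose: offset from tcp
q=lambda x,y:ray("w",(x/1.4,y/1.4),.2008,ci).round(4)
print(q(386,226),q(386,170))
```

```text
[4.96502963e-01 2.81834764e-01 8.47634923e-05] [[-0.3, -0.5], [0.4, -1.7], [-5.7, 0.9], [3.2, 1.6]]
[ 0.4957895   0.2820039  -0.00452113] [[-0.2, -0.4], [0.4, -0.6], [-5.6, 1.1], [3.2, 2.9], [-0.5, -0.2], [-0.4, -1.2], [-0.4, -1.1], [0.1, -0.5], [0.6, 0.1]]
[[209. 237.]
 [289. 236.]
 [123. 237.]
 [454. 235.]
 [143. 342.]
 [450. 340.]]
[[0.4962 0.369  0.    ]
 [0.4959 0.311  0.    ]
 [0.4957 0.253  0.    ]
 [0.4954 0.195  0.    ]]
[0.5676 0.2113 0.2008] [0.5857 0.211  0.2008]
```

{"op": "step_arm", "data": {"rows": [{"angular": [0, 0, -0.002], "slide": [-0.005, -0.0785, 0], "jaw": 0.2}, {"angular": [0, 0, 0], "slide": [-0.005, -0.0785, 0], "jaw": 0.2}, {"angular": [0, 0, 0], "slide": [-0.005, -0.0785, 0.02], "jaw": 0.2}, {"angular": [0, 0, 0], "slide": [-0.005, -0.0785, 0.04], "jaw": 0.2}, {"angular": [0, 0, 0], "slide": [0, 0, 0.09], "jaw": 0.2}, {"angular": [0, 0, 0], "slide": [0, 0, 0.08], "jaw": 0.2}, {"angular": [0, 0, 0], "slide": [0, 0, 0.04], "jaw": 0.2}, {"angular": [0, 0, 0], "slide": [0, 0, 0], "jaw": 0.2}, {"angular": [0, 0, 0], "slide": [0, 0, 0], "jaw": 0.2}]}}

```text
time_s: 7.0
tool_pos: [0.4996, 0.3712, 0.0488]
tool_rot: [-179.9, -0.1, -0.3]
force: [0.4, 0.3, -0.3]
grip_width: 0.0293
grasp_force: 25.0
```

Fix x by −1.5 mm and y by −2 mm, then lower 20 mm.

{"op": "step_arm", "data": {"rows": [{"angular": [0, 0, 0], "slide": [-0.003, 0.004, 0.015], "jaw": 0.2}, {"angular": [0, 0, 0], "slide": [0, 0, 0.015], "jaw": 0.2}, {"angular": [0, 0, 0], "slide": [0, 0, 0.009], "jaw": 0.2}, {"angular": [0, 0, 0], "slide": [0, 0, 0], "jaw": 0.2}, {"angular": [0, 0, 0], "slide": [0, 0, 0], "jaw": 0.2}]}}

```text
time_s: 7.62
tool_pos: [0.497, 0.3689, 0.0279]
tool_rot: [-180.0, -0.0, -0.3]
force: [-1.5, -1.6, 4.0]
grip_width: 0.029
grasp_force: 25.0
```

{"op": "step_arm", "data": {"rows": [{"angular": [0, 0, 0], "slide": [0, 0, 0], "jaw": 0.55}, {"angular": [0, 0, 0], "slide": [0, 0, 0], "jaw": 0.55}, {"angular": [0, 0, 0], "slide": [0, 0, -0.06], "jaw": 0.55}, {"angular": [0, 0, 0], "slide": [0, 0, -0.1], "jaw": 0.55}, {"angular": [0, 0, 0], "slide": [0, 0, -0.06], "jaw": 0.55}, {"angular": [0, 0, 0], "slide": [0.006, 0.09, -0.04], "jaw": 0.37}, {"angular": [0, 0, 0.002], "slide": [0.006, 0.09, 0], "jaw": 0.37}, {"angular": [0, 0, 0], "slide": [0.006, 0.09, 0], "jaw": 0.37}, {"angular": [0, 0, 0], "slide": [0.006, 0.09, 0], "jaw": 0.37}, {"angular": [0, 0, 0], "slide": [0.006, 0.09, 0], "jaw": 0.37}]}}

```text
time_s: 8.88
tool_pos: [0.5098, 0.1421, 0.1574]
tool_rot: [180.0, -0.0, -0.6]
force: [0.9, -0.1, -0.3]
grip_width: 0.0322
grasp_force: 0.0
```

{"op": "step_arm", "data": {"rows": [{"angular": [0, 0, 0], "slide": [0.006, 0.09, 0], "jaw": 0.37}, {"angular": [0, 0, 0], "slide": [0.006, 0.09, 0], "jaw": 0.37}, {"angular": [0, 0, 0], "slide": [0.006, 0.09, 0], "jaw": 0.37}, {"angular": [0, 0, 0], "slide": [0.005, 0.09, 0], "jaw": 0.37}, {"angular": [0, 0, 0], "slide": [0.004, 0.045, 0.06], "jaw": 0.37}, {"angular": [0, 0, 0], "slide": [0, 0, 0.06], "jaw": 0.37}, {"angular": [0, 0, 0], "slide": [0, 0, 0], "jaw": 0.37}, {"angular": [0, 0, 0], "slide": [0, 0, 0], "jaw": 0.37}]}}

```text
time_s: 9.88
tool_pos: [0.5218, -0.0584, 0.0985]
tool_rot: [180.0, -0.1, -0.6]
force: [0.1, -0.3, 0.8]
grip_width: 0.0319
grasp_force: 0.0
```

Run:
```python
from h import *
i=env.camera_info("wrist");im=env.read_camera("wrist");o=env.get_obs();print(o["tool_pos"],o["tool_rot"],o["grip_width"])
t=env.read_camera("top")
np.save("w4.npy",i,allow_pickle=True)
a=im[60:300];b=cv2.resize(t[175:255,130:370],(560,187))
cv2.imwrite("pics/w4.png",cv2.cvtColor(np.vstack([a,b]),cv2.COLOR_RGB2BGR))
```

```text
[ 0.5221432  -0.05843983  0.09892895] [ 1.79978469e+02 -1.30165850e-01 -5.82396000e-01] 0.03263844692913075
```

View pics/w4.png

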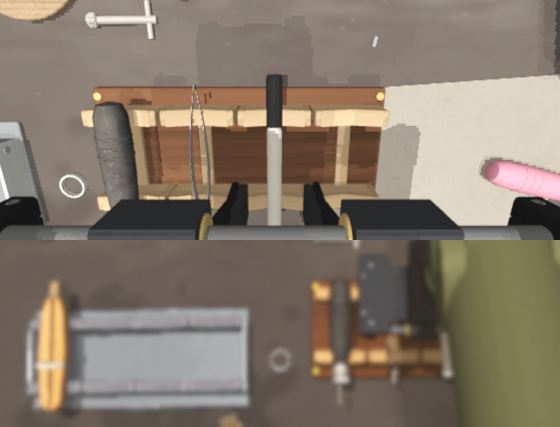

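The clamp sits in the leftmost notches and the pen is centred between the fingers at (274,165).

{"op": "step_arm", "data": {"rows": [{"angular": [0, 0, 0], "slide": [0.007, 0, 0.06], "jaw": 0.37}, {"angular": [0, 0, 0], "slide": [0, 0, 0.06], "jaw": 0.37}, {"angular": [0, 0, 0], "slide": [0, 0, 0.037], "jaw": 0.37}, {"angular": [0, 0, 0], "slide": [0, 0, 0], "jaw": 0.37}, {"angular": [0, 0, 0], "slide": [0, 0, 0], "jaw": 0.0}, {"angular": [0, 0, 0], "slide": [0, 0, 0], "jaw": 0.0}, {"angular": [0, 0, 0], "slide": [0, 0, 0], "jaw": 0.0}], "newtons": 20}}

```text
time_s: 10.85
tool_pos: [0.5252, -0.0592, 0.0198]
tool_rot: [180.0, -0.1, -0.6]
force: [0.1, -0.1, 1.2]
grip_width: 0.0101
grasp_force: 20.2
```

{"op": "step_arm", "data": {"rows": [{"angular": [0, 0, 0], "slide": [0, 0, -0.05], "jaw": 0.0}, {"angular": [0, 0, 0], "slide": [0, 0, -0.1], "jaw": 0.0}, {"angular": [0, 0, 0], "slide": [0, 0, -0.09], "jaw": 0.0}, {"angular": [0, 0, 0], "slide": [-0.0065, -0.082, -0.02], "jaw": 0.0}, {"angular": [0, 0, -0.002], "slide": [-0.0065, -0.082, 0], "jaw": 0.0}, {"angular": [0, 0, 0], "slide": [-0.0065, -0.082, 0], "jaw": 0.0}, {"angular": [0, 0, 0], "slide": [-0.0065, -0.082, 0], "jaw": 0.0}, {"angular": [0, 0, 0], "slide": [-0.0065, -0.082, 0], "jaw": 0.0}, {"angular": [0, 0, 0], "slide": [-0.0065, -0.082, 0], "jaw": 0.0}, {"angular": [0, 0, 0], "slide": [-0.0065, -0.082, 0], "jaw": 0.0}]}}

```text
time_s: 12.1
tool_pos: [0.5038, 0.2292, 0.1494]
tool_rot: [180.0, -0.1, -0.3]
force: [0.7, 0.2, -0.6]
grip_width: 0.0103
grasp_force: 20.0
```

{"op": "step_arm", "data": {"rows": [{"angular": [0, 0, 0], "slide": [-0.0065, -0.082, 0], "jaw": 0.0}, {"angular": [0, 0, 0], "slide": [-0.0065, -0.082, 0], "jaw": 0.0}, {"angular": [0, 0, 0], "slide": [0, 0, 0.1], "jaw": 0.0}, {"angular": [0, 0, 0], "slide": [0, 0, 0.08], "jaw": 0.0}, {"angular": [0, 0, 0], "slide": [0, 0, 0.04], "jaw": 0.0}, {"angular": [0, 0, 0], "slide": [0, 0, 0], "jaw": 0.0}, {"angular": [0, 0, 0], "slide": [0, 0, 0], "jaw": 0.0}]}}

```text
time_s: 12.98
tool_pos: [0.4988, 0.3109, 0.0407]
tool_rot: [-179.9, -0.1, -0.3]
force: [-0.2, 0.8, 0.6]
grip_width: 0.0101
grasp_force: 20.0
```

Take a quick look at the held pen, projected against the rack, before lowering.

Run:
```python
from h import *
im=env.read_camera("wrist");i=env.camera_info("wrist");o=env.get_obs();print(o["tool_pos"],o["tool_rot"])
a=im[80:300,170:400];cv2.imwrite("pics/w5.png",cv2.cvtColor(cv2.resize(a,None,fx=2.7,fy=2.7,interpolation=cv2.INTER_CUBIC),cv2.COLOR_RGB2BGR))
p=[.4957,.282,-.0045]
px=lambda X:((proj("w",X,i)-[170,80])*2.7).round()
print("bar back edges",px(T(p,[[.041,.029,.0375],[.029,.029,.0375],[.041,.087,.0375]])))
x=o["tool_pos"];print("cap end if centred",px([x+[.063,0,.019]]))
```

```text
[0.49894978 0.3109296  0.04094156] [-1.79918533e+02 -1.66272646e-01 -3.02782341e-01]
bar back edges [[284. 310.]
 [284. 365.]
 [  6. 310.]]
cap end if centred [[282. 202.]]
```

View pics/w5.png

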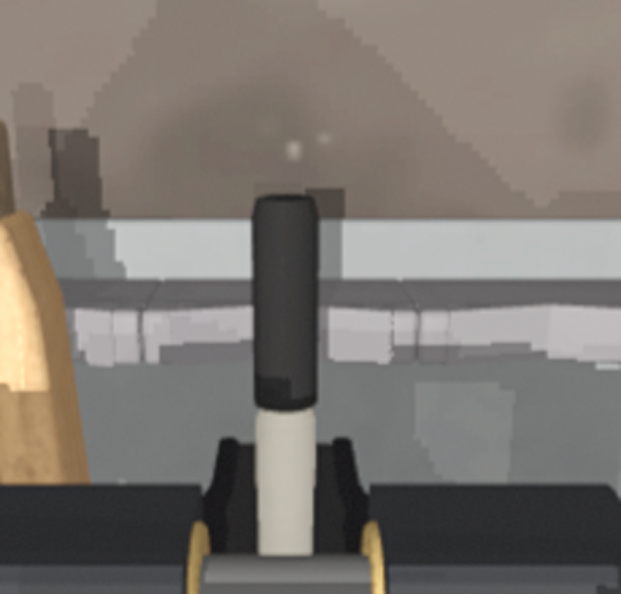

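The pen lies over the second notch (284) with its cap end at y≈197, and the bars match the projection. I'll shift x −3 mm and lower.

{"op": "step_arm", "data": {"rows": [{"angular": [0, 0, 0], "slide": [-0.0065, 0, 0.015], "jaw": 0.0}, {"angular": [0, 0, 0], "slide": [0, 0, 0.015], "jaw": 0.0}, {"angular": [0, 0, 0], "slide": [0, 0, 0.011], "jaw": 0.0}, {"angular": [0, 0, 0], "slide": [0, 0, 0], "jaw": 0.0}, {"angular": [0, 0, 0], "slide": [0, 0, 0], "jaw": 0.0}]}}

```text
time_s: 13.65
tool_pos: [0.4943, 0.3107, 0.019]
tool_rot: [-180.0, -0.0, -0.3]
force: [-0.8, 1.0, 4.5]
grip_width: 0.0102
grasp_force: 20.0
```

{"op": "step_arm", "data": {"rows": [{"angular": [0, 0, 0], "slide": [0, 0, 0], "jaw": 0.33}, {"angular": [0, 0, 0], "slide": [0, 0, 0], "jaw": 0.33}, {"angular": [0, 0, 0], "slide": [0, 0, -0.06], "jaw": 0.33}, {"angular": [0, 0, 0], "slide": [0, 0, -0.1], "jaw": 0.33}, {"angular": [0, 0, 0], "slide": [0, 0, -0.08], "jaw": 0.33}, {"angular": [0, 0, 0.002], "slide": [0.0075, 0.0886, -0.02], "jaw": 0.37}, {"angular": [0, 0, 0], "slide": [0.0075, 0.0886, 0], "jaw": 0.37}, {"angular": [0, 0, 0], "slide": [0.0075, 0.0886, 0], "jaw": 0.37}, {"angular": [0, 0, 0], "slide": [0.0075, 0.0886, 0], "jaw": 0.37}, {"angular": [0, 0, 0], "slide": [0.0075, 0.0886, 0], "jaw": 0.37}]}}

```text
time_s: 14.9
tool_pos: [0.5108, 0.0867, 0.1483]
tool_rot: [180.0, -0.0, -0.7]
force: [0.3, 0.1, -0.4]
grip_width: 0.032
grasp_force: 0.0
```

{"op": "step_arm", "data": {"rows": [{"angular": [0, 0, 0], "slide": [0.0075, 0.0886, 0], "jaw": 0.37}, {"angular": [0, 0, 0], "slide": [0.0075, 0.0886, 0], "jaw": 0.37}, {"angular": [0, 0, 0], "slide": [0, 0, 0.08], "jaw": 0.37}, {"angular": [0, 0, 0], "slide": [0, 0, 0.06], "jaw": 0.37}, {"angular": [0, 0, 0], "slide": [0, 0, 0], "jaw": 0.37}, {"angular": [0, 0, 0], "slide": [0, 0, 0], "jaw": 0.37}]}}

```text
time_s: 15.65
tool_pos: [0.5182, 0.0001, 0.0795]
tool_rot: [-180.0, -0.1, -0.6]
force: [-0.2, 0.2, 0.8]
grip_width: 0.0326
grasp_force: 0.0
```

Run:
```python
from h import *
im=env.read_camera("wrist");i=env.camera_info("wrist");o=env.get_obs();print(o["tool_pos"],o["tool_rot"])
t=env.read_camera("top")
a=cv2.resize(im[100:300,150:400],None,fx=2.2,fy=2.2,interpolation=cv2.INTER_CUBIC);b=cv2.resize(t[185:260,130:270],(550,295//2*2),interpolation=cv2.INTER_CUBIC)[:160*2]
b=b[:150] if 0 else cv2.resize(b,(300,158));b=cv2.copyMakeBorder(b,0,0,0,250,cv2.BORDER_CONSTANT)
cv2.imwrite("pics/w6.png",cv2.cvtColor(np.vstack([a,b]),cv2.COLOR_RGB2BGR))
```

```text
[5.18577481e-01 4.49893841e-05 7.99243463e-02] [ 1.79984457e+02 -1.33349837e-01 -6.22106888e-01]
```

View pics/w6.png

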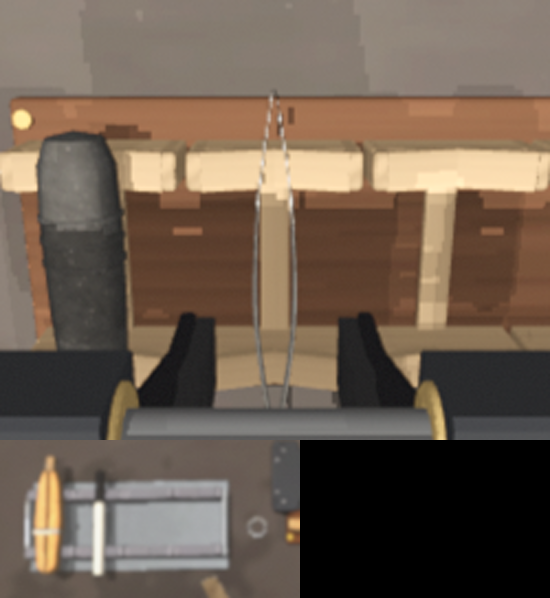

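The tweezers are centred at (275,240), and the clamp and pen lie well in the rack (inset). I'll descend and grip.

{"op": "step_arm", "data": {"rows": [{"angular": [0, 0, 0], "slide": [0.002, 0, 0.06], "jaw": 0.37}, {"angular": [0, 0, 0], "slide": [0, 0, 0.042], "jaw": 0.37}, {"angular": [0, 0, 0], "slide": [0, 0, 0.018], "jaw": 0.37}, {"angular": [0, 0, 0], "slide": [0, 0, 0], "jaw": 0.37}, {"angular": [0, 0, 0], "slide": [0, 0, 0], "jaw": 0.0}, {"angular": [0, 0, 0], "slide": [0, 0, 0], "jaw": 0.0}, {"angular": [0, 0, 0], "slide": [0, 0, 0], "jaw": 0.0}], "newtons": 15}}

```text
time_s: 16.62
tool_pos: [0.5189, -0.0003, 0.0191]
tool_rot: [180.0, -0.1, -0.6]
force: [0.4, -0.3, 1.4]
grip_width: 0.014
grasp_force: 15.0
```

{"op": "step_arm", "data": {"rows": [{"angular": [0, 0, 0], "slide": [0, 0, -0.05], "jaw": 0.0}, {"angular": [0, 0, 0], "slide": [0, 0, -0.1], "jaw": 0.0}, {"angular": [0, 0, 0], "slide": [0, 0, -0.09], "jaw": 0.0}, {"angular": [0, 0, 0], "slide": [-0.0078, -0.0844, -0.02], "jaw": 0.0}, {"angular": [0, 0, -0.002], "slide": [-0.0078, -0.0844, 0], "jaw": 0.0}, {"angular": [0, 0, 0], "slide": [-0.0078, -0.0844, 0], "jaw": 0.0}, {"angular": [0, 0, 0], "slide": [-0.0078, -0.0844, 0], "jaw": 0.0}, {"angular": [0, 0, 0], "slide": [-0.0078, -0.0844, 0], "jaw": 0.0}, {"angular": [0, 0, 0], "slide": [-0.0078, -0.0844, 0], "jaw": 0.0}, {"angular": [0, 0, 0], "slide": [0, 0, 0.06], "jaw": 0.0}]}}

```text
time_s: 17.88
tool_pos: [0.4969, 0.259, 0.1208]
tool_rot: [-179.7, -0.3, 0.1]
force: [-0.1, -0.8, 0.1]
grip_width: 0.0136
grasp_force: 15.0
```

{"op": "step_arm", "data": {"rows": [{"angular": [0, 0, 0], "slide": [0, 0, 0.1], "jaw": 0.0}, {"angular": [0, 0, 0], "slide": [0, 0, 0.06], "jaw": 0.0}, {"angular": [0, 0, 0], "slide": [0, 0, 0], "jaw": 0.0}, {"angular": [0, 0, 0], "slide": [0, 0, 0], "jaw": 0.0}]}}

```text
time_s: 18.38
tool_pos: [0.4977, 0.2538, 0.0399]
tool_rot: [-179.9, -0.1, -0.3]
force: [0.1, -0.4, -0.5]
grip_width: 0.0136
grasp_force: 15.0
```

Run:
```python
from h import *
im=env.read_camera("wrist");i=env.camera_info("wrist");o=env.get_obs();print(o["tool_pos"],o["tool_rot"])
a=im[80:300,170:400];cv2.imwrite("pics/w7.png",cv2.cvtColor(cv2.resize(a,None,fx=2.7,fy=2.7,interpolation=cv2.INTER_CUBIC),cv2.COLOR_RGB2BGR))
p=[.4957,.282,-.0045]
px=lambda X:((proj("w",X,i)-[170,80])*2.7).round()
print("bar",px(T(p,[[.041,-.029,.0375],[.041,0,.0375],[.041,-.058,.0375]])))
x=o["tool_pos"];print("end if centred",px([x+[.063,0,.018]]))
```

```text
[0.49801461 0.25389074 0.04028035] [-1.79939875e+02 -1.50303082e-01 -2.89142455e-01]
bar [[288. 308.]
 [149. 308.]
 [428. 308.]]
end if centred [[282. 202.]]
```

View pics/w7.png

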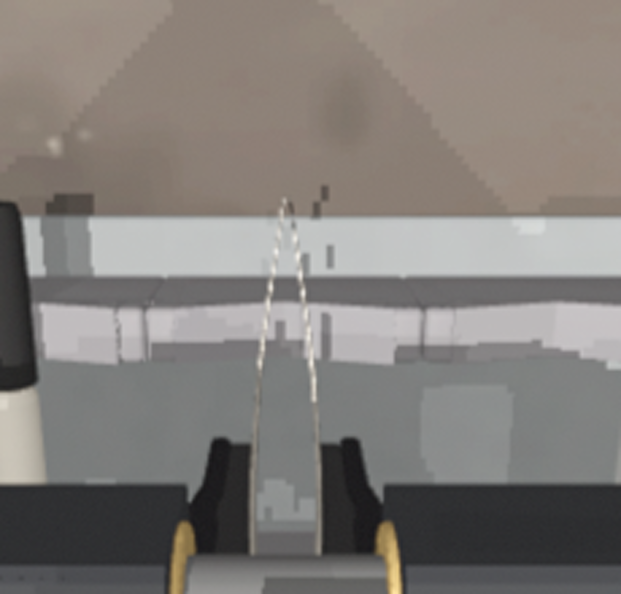

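The tweezers are centred over the third notch (285), with the tip at y≈200 as predicted. Lower and release.

{"op": "step_arm", "data": {"rows": [{"angular": [0, 0, 0], "slide": [-0.0055, 0.0015, 0.015], "jaw": 0.0}, {"angular": [0, 0, 0], "slide": [0, 0, 0.015], "jaw": 0.0}, {"angular": [0, 0, 0], "slide": [0, 0, 0.0115], "jaw": 0.0}, {"angular": [0, 0, 0], "slide": [0, 0, 0], "jaw": 0.0}, {"angular": [0, 0, 0], "slide": [0, 0, 0], "jaw": 0.0}]}}

```text
time_s: 19.05
tool_pos: [0.4945, 0.253, 0.018]
tool_rot: [-179.9, -0.0, -0.3]
force: [0.4, 1.3, 2.5]
grip_width: 0.0135
grasp_force: 15.0
```

{"op": "step_arm", "data": {"rows": [{"angular": [0, 0, 0], "slide": [0, 0, 0], "jaw": 0.35}, {"angular": [0, 0, 0], "slide": [0, 0, 0], "jaw": 0.35}, {"angular": [0, 0, 0], "slide": [0, 0, -0.06], "jaw": 0.35}, {"angular": [0, 0, 0], "slide": [0, 0, -0.1], "jaw": 0.35}, {"angular": [0, 0, 0], "slide": [0, 0, -0.1], "jaw": 0.35}, {"angular": [0, 0, 0.002], "slide": [0.012, 0.0779, -0.02], "jaw": 0.55}, {"angular": [0, 0, 0], "slide": [0.012, 0.0779, 0], "jaw": 0.55}, {"angular": [0, 0, 0], "slide": [0.012, 0.0779, 0], "jaw": 0.55}, {"angular": [0, 0, 0], "slide": [0.012, 0.0779, 0], "jaw": 0.55}, {"angular": [0, 0, 0], "slide": [0.012, 0.0779, 0], "jaw": 0.55}]}}

```text
time_s: 20.3
tool_pos: [0.5218, 0.0558, 0.1576]
tool_rot: [180.0, 0.0, -0.7]
force: [-0.0, 0.3, -0.8]
grip_width: 0.0479
grasp_force: 0.0
```

{"op": "step_arm", "data": {"rows": [{"angular": [0, 0, 0], "slide": [0, 0, 0.07], "jaw": 0.55}, {"angular": [0, 0, 0], "slide": [0, 0, 0.05], "jaw": 0.55}, {"angular": [0, 0, 0], "slide": [0, 0, 0], "jaw": 0.55}, {"angular": [0, 0, 0], "slide": [0, 0, 0], "jaw": 0.55}]}}

```text
time_s: 20.8
tool_pos: [0.5226, 0.0576, 0.0986]
tool_rot: [-180.0, -0.0, -0.6]
force: [-0.0, -0.3, -0.0]
grip_width: 0.0479
grasp_force: 0.0
```

Run:
```python
from h import *
im=env.read_camera("wrist");i=env.camera_info("wrist");o=env.get_obs();print(o["tool_pos"],o["tool_rot"])
t=env.read_camera("top")
a=cv2.resize(im[100:300,150:400],None,fx=2.2,fy=2.2,interpolation=cv2.INTER_CUBIC);b=cv2.resize(t[185:260,130:270],(300,158),interpolation=cv2.INTER_CUBIC)
b=cv2.copyMakeBorder(b,0,0,0,250,cv2.BORDER_CONSTANT)
cv2.imwrite("pics/w8.png",cv2.cvtColor(np.vstack([a,b]),cv2.COLOR_RGB2BGR))
x=o["tool_pos"];print("far grip end if centred",(proj("w",[x+[.047,0,.019-x[2]*0-0]],i)-[150,100])*2.2)
A=T([.5245,.0583,-.011],[[.047,0,.047]]);print("far end expected",(proj("w",A,i)-[150,100])*2.2)
```

```text
[0.52289303 0.05768044 0.09892385] [ 1.79996724e+02 -9.65396940e-02 -6.26645274e-01]
far grip end if centred [[273.08910394 194.2593619 ]]
far end expected [[273.69880481 138.37102082]]
```

View pics/w8.png

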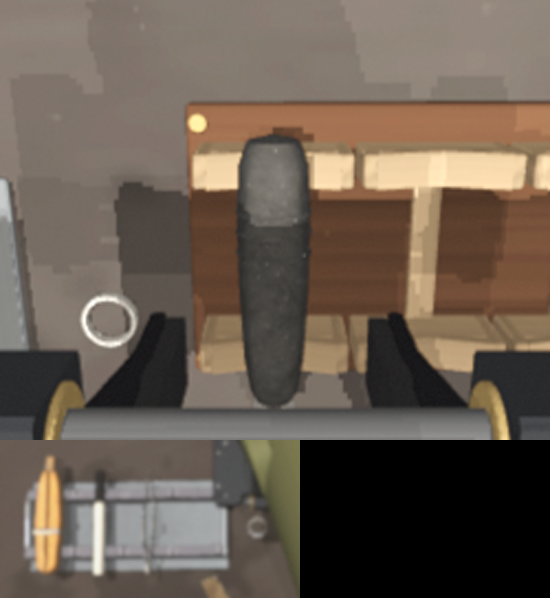

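The handpiece is centred at (273,250), its far end at y≈136 as expected. Three tools lie straight in the rack. Descend and grip.

{"op": "step_arm", "data": {"rows": [{"angular": [0, 0, 0], "slide": [0.003, -0.001, 0.06], "jaw": 0.55}, {"angular": [0, 0, 0], "slide": [0, 0, 0.05], "jaw": 0.55}, {"angular": [0, 0, 0], "slide": [0, 0, 0.03], "jaw": 0.55}, {"angular": [0, 0, 0], "slide": [0, 0, 0], "jaw": 0.55}, {"angular": [0, 0, 0], "slide": [0, 0, 0], "jaw": 0.1}, {"angular": [0, 0, 0], "slide": [0, 0, 0], "jaw": 0.1}, {"angular": [0, 0, 0], "slide": [0, 0, 0], "jaw": 0.1}], "newtons": 30}}

```text
time_s: 21.78
tool_pos: [0.5241, 0.0578, 0.0284]
tool_rot: [180.0, -0.1, -0.7]
force: [0.5, 2.0, 0.3]
grip_width: 0.0253
grasp_force: 0.4
```

{"op": "step_arm", "data": {"rows": [{"angular": [0, 0, 0], "slide": [0, 0, 0], "jaw": 0.1}, {"angular": [0, 0, 0], "slide": [0, 0, 0], "jaw": 0.1}]}}

```text
time_s: 22.02
tool_pos: [0.5241, 0.0579, 0.0283]
tool_rot: [180.0, -0.1, -0.6]
force: [-0.2, -0.1, 3.3]
grip_width: 0.0239
grasp_force: 30.0
```

{"op": "step_arm", "data": {"rows": [{"angular": [0, 0, 0], "slide": [0, 0, -0.05], "jaw": 0.1}, {"angular": [0, 0, 0], "slide": [0, 0, -0.1], "jaw": 0.1}, {"angular": [0, 0, 0], "slide": [0, 0, -0.07], "jaw": 0.1}, {"angular": [0, 0, 0], "slide": [-0.015, -0.0685, 0], "jaw": 0.1}, {"angular": [0, 0, -0.002], "slide": [-0.015, -0.0685, 0], "jaw": 0.1}, {"angular": [0, 0, 0], "slide": [-0.015, -0.0685, 0], "jaw": 0.1}, {"angular": [0, 0, 0], "slide": [-0.015, -0.0685, 0], "jaw": 0.1}, {"angular": [0, 0, 0], "slide": [0, 0, 0], "jaw": 0.1}, {"angular": [0, 0, 0], "slide": [0, 0, 0.1], "jaw": 0.1}, {"angular": [0, 0, 0], "slide": [0, 0, 0.07], "jaw": 0.1}]}}

```text
time_s: 23.28
tool_pos: [0.4943, 0.1932, 0.0507]
tool_rot: [179.9, 0.1, -0.4]
force: [0.7, 0.4, -1.8]
grip_width: 0.0241
grasp_force: 30.0
```

{"op": "step_arm", "data": {"rows": [{"angular": [0, 0, 0], "slide": [0, 0, 0], "jaw": 0.1}, {"angular": [0, 0, 0], "slide": [0, 0, 0], "jaw": 0.1}]}}

```text
time_s: 23.52
tool_pos: [0.4956, 0.195, 0.0538]
tool_rot: [-180.0, -0.1, -0.3]
force: [1.2, 0.1, -1.3]
grip_width: 0.024
grasp_force: 30.0
```

Run:
```python
from h import *
im=env.read_camera("wrist");i=env.camera_info("wrist");o=env.get_obs();print(o["tool_pos"],o["tool_rot"],o["grip_width"],o["grasp_force"])
a=im[80:300,170:400];cv2.imwrite("pics/w9.png",cv2.cvtColor(cv2.resize(a,None,fx=2.7,fy=2.7,interpolation=cv2.INTER_CUBIC),cv2.COLOR_RGB2BGR))
p=[.4957,.282,-.0045]
px=lambda X:((proj("w",X,i)-[170,80])*2.7).round()
print("bar",px(T(p,[[.041,-.087,.0375],[.041,-.058,.0375],[.041,-.12,.0375]])))
x=o["tool_pos"];print("end if centred",px([x+[.047,0,.019]]))
```

```text
[0.49609631 0.195271   0.05437317] [-1.79969272e+02 -1.45870148e-01 -3.15721041e-01] 0.024273693404502573 29.977856932673603
bar [[285. 285.]
 [156. 285.]
 [433. 285.]]
end if centred [[283. 292.]]
```

View pics/w9.png

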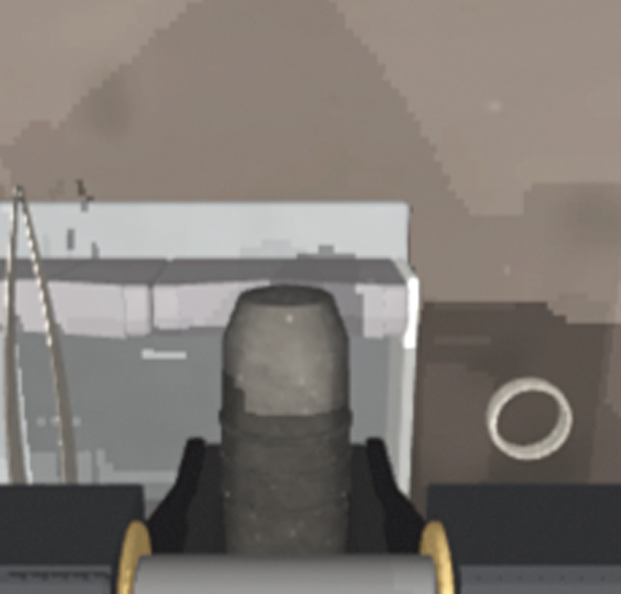

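The handpiece is over the rightmost notch (285), its end at y≈288 as predicted. Lower.

{"op": "step_arm", "data": {"rows": [{"angular": [0, 0, 0], "slide": [-0.002, 0, 0.02], "jaw": 0.1}, {"angular": [0, 0, 0], "slide": [0, 0, 0.018], "jaw": 0.1}, {"angular": [0, 0, 0], "slide": [0, 0, 0.0125], "jaw": 0.1}, {"angular": [0, 0, 0], "slide": [0, 0, 0], "jaw": 0.1}, {"angular": [0, 0, 0], "slide": [0, 0, 0], "jaw": 0.1}]}}

```text
time_s: 24.2
tool_pos: [0.4938, 0.1951, 0.0281]
tool_rot: [179.9, 0.0, -0.3]
force: [-2.3, -1.6, 5.7]
grip_width: 0.0241
grasp_force: 29.9
```

{"op": "step_arm", "data": {"rows": [{"angular": [0, 0, 0], "slide": [0, 0, 0], "jaw": 0.48}, {"angular": [0, 0, 0], "slide": [0, 0, 0], "jaw": 0.48}, {"angular": [0, 0, 0], "slide": [0, 0, -0.05], "jaw": 0.48}, {"angular": [0, 0, 0], "slide": [0, 0, -0.1], "jaw": 0.48}, {"angular": [0, 0, 0], "slide": [0, 0, -0.1], "jaw": 0.48}, {"angular": [0, 0, 0], "slide": [-0.01, 0.07, -0.08], "jaw": 0.48}, {"angular": [0, 0, 0], "slide": [-0.01, 0.09, 0], "jaw": 0.48}, {"angular": [0, 0, 0], "slide": [-0.01, 0.09, 0], "jaw": 0.48}, {"angular": [0, 0, 0], "slide": [0, 0.09, 0], "jaw": 0.48}, {"angular": [0, 0, 0], "slide": [0, 0.09, 0], "jaw": 0.48}]}}

```text
time_s: 25.45
tool_pos: [0.4776, -0.0214, 0.1926]
tool_rot: [180.0, -0.0, -0.3]
force: [0.6, 0.6, -0.0]
grip_width: 0.0421
grasp_force: 0.0
```

{"op": "step_arm", "data": {"rows": [{"angular": [0, 0, 0], "slide": [0, 0.09, 0], "jaw": 0.48}, {"angular": [0, 0, 0], "slide": [0, 0.05, 0], "jaw": 0.48}, {"angular": [0, 0, 0], "slide": [0, 0, 0], "jaw": 0.48}, {"angular": [0, 0, 0], "slide": [0, 0, 0], "jaw": 0.48}]}}

```text
time_s: 25.95
tool_pos: [0.4774, -0.0884, 0.1925]
tool_rot: [-180.0, 0.0, -0.2]
force: [-1.0, 0.3, -0.3]
grip_width: 0.0422
grasp_force: 0.0
```

Run:
```python
from h import *
o=env.get_obs();print(o["tool_pos"],o["force"])
t=env.read_camera("top");s=env.read_camera("scene")
a=cv2.resize(t[190:260,130:255],(625,350),interpolation=cv2.INTER_CUBIC);b=cv2.resize(s[225:325,130:260],(325,250),interpolation=cv2.INTER_CUBIC)
b=cv2.copyMakeBorder(b,0,0,0,300,cv2.BORDER_CONSTANT)
cv2.imwrite("pics/fin.png",cv2.cvtColor(np.vstack([a,b]),cv2.COLOR_RGB2BGR))
p=[.4957,.282,-.0045]
print(((proj("top",T(p,[[dx,y,z] for y,dx,z in((.087,0,.044),(.029,.063,.038),(.029,-.063,.038),(-.029,.063,.037),(-.029,-.063,.037),(-.087,.047,.047),(-.087,-.047,.047),(.087,.062,.044),(.087,-.062,.044))]))-[130,190])*5).round())
```

```text
[ 0.47744449 -0.08843881  0.19246728] [-0.96292773  0.25779898 -0.30014064]
[[113. 167.]
 [233.  45.]
 [228. 291.]
 [346.  43.]
 [343. 289.]
 [456.  68.]
 [455. 253.]
 [117.  47.]
 [109. 290.]]
```

View pics/fin.png

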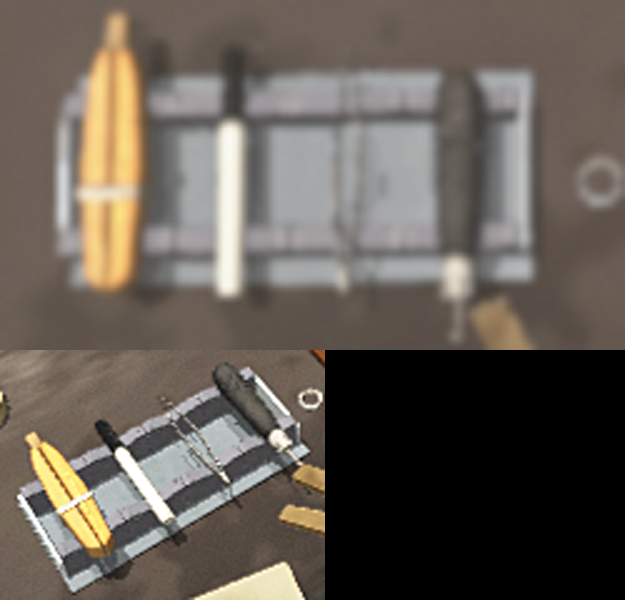

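Clamp, pen, tweezers and handpiece lie in mirrored order, with their ends within about 2 mm of the predicted pixels. Handing in.

```bash
python3 -c "
from cell import env
print(env.sign_off())"
```

```text
the job is handed in; nothing more can be done
None
```

All four tools are in the rack in mirrored order (from left: clamp, marker, tweezers, handpiece), lying along their notches and centred between the bars to within about 2 mm; the job is handed in at about 26 s.

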